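# Set the bearing screw of the banding wheel

## Task

Prise open the spring-loaded grey cover on the banding wheel with the blade of the scraper knife, not with the gripper, then lay the knife flat on the table. Turn the brass thumbscrew under the cover clockwise until it seats, back it off a quarter turn, and finish while still gripping the thumbscrew there, without letting go. Leave the jar, cup and tile where they are.

Things in the scene. Friction and masses are not known exactly. Their poses are not given: they have to be found in the camera images.
- wheel: Banding wheel, fixed: blue housing with the cover on top; to its -y a turntable (120 mm across, centre at y = -135 mm, top 58 mm up). Origin at table height under the housing; +x from its front (pry slot, robot side) to the cover's hinge, z up; yaw within 0.25 rad of 0. Housing x -48 to +58, y -50 to +50 mm; flat deck 45 mm above the table.
- cover (a joint): Angle of the grey cover, a shell 90 deep (x) x 84 x 42 mm, 4 mm walls, over the thumbscrew: 0 shut, 2.1 fully open (leans back past upright). Hinge line along the wheel's y at its x = +50 mm, deck height. Under 1 N at the lip lifts it; it falls shut if let go below about 0.3 rad; raised past about 0.5 rad its spring swings it fully open in 1 to 2 s and it stays open.
- pry_slot (a point): Middle of the pry slot in the shut cover's front wall, but fixed to the wheel: at x = -40, y = 0 mm of the wheel, 52.5 mm above the table. Slot 40 mm wide (y), 15 mm high: deck 7.5 mm below this point, cover lip 7.5 mm above. Axes as the wheel's; a blade enters along +x. Behind it the screw's wings begin 33 mm or more away (14 mm above the deck), the hub 40 mm.
- cover_lip (a point): Middle of the lip on the cover's front wall, the upper edge of the pry slot; moves with the cover. 88 mm from the hinge line and 15 mm above it when shut.
- screw (a joint): Turn of the brass thumbscrew, clockwise from above positive: 0 is seated (hard stop), negative is backed off, -1.571 a quarter turn back. Starts 0.5 to 1.25 rad short of its seat; light friction (0.04 N m); stays where it is left; does not rise or sink.
- wings (a point): Centre of the thumbscrew's wings at grip height, on its vertical axis, 71 mm above the table, at x = +10 mm of the wheel. Upright plate 30 mm long (point x), 10 mm thick (y), from 14 to 34 mm above the deck, on a 16 to 19 mm hub. Turns with the screw; seated, its x is the wheel's x and the red dot on top is toward the robot. Open, the cover is clear behind the hinge.
- knife: The loose scraper knife, lying flat: wooden handle 80 x 18 x 14 mm, stiff steel blade 22 mm wide and 3 mm thick. Origin on the underside at the handle's middle, x toward the blade, z up. The blade reaches to x = 90 mm; its mid thickness is 7.5 mm above the underside. 60 g.
- knife_grip (a point): Grasp point of the knife: on the handle 10 mm ahead of its middle, half-way up (7 mm above its underside); axes as the knife's, blade tip 80 mm ahead along x. Handle 18 mm wide (y), 14 mm high.
- jar: Bystander: loose paint jar with a black cap, 48 mm across, 68 mm high. Origin under its centre.
- cup: Bystander: loose small green cup, 66 mm across, 57 mm high. Origin under its centre.
- tile: Bystander: loose test tile, blue glaze, 66 x 36 x 7 mm, lying flat. Origin under its centre.
Things that resemble listed ones, but are neither listed nor needed, are in the scene too. Leave any black look-alike of the knife alone.

How it is judged (in metres and radians):
On the way, in this order (a step that is already met when the one before it is completed fails the run):
1. the knife's blade lifts the cover (value of joint cover above 0.12 rad and contact force between knife and cover above 0.03 N), for 0.05 s.
2. the cover is swung open (value of joint cover above 1.7 rad), for 0.1 s.
3. the knife lies flat on the table, let go (height (world z) of knife_grip below 0.02 m and contact force between the fingers and knife below 0.1 N and contact force between knife and wheel below 0.1 N), for 0.2 s.
4. the thumbscrew is turned clockwise to its seat (value of joint screw above -0.05 rad and contact force between the fingers and screw above 0.5 N), for 0.1 s.
At the end, for the whole second after the job is handed in: The seated thumbscrew is a quarter turn (1.57 rad, within 0.22) back from its seat, at rest, gripped by the fingers (over 1 N, grasp point within 25 mm of the wings' centre); the cover is open (over 1.7 rad); the knife lies on the table, clear of fingers and wheel (all of step 3 and value of joint screw between -1.79 and -1.35 rad and velocity of joint screw between -0.1 and 0.1 rad/s and contact force between the fingers and screw above 1 N and distance between the grasp point and wings below 0.025 m and value of joint cover above 1.7 rad); the arm keeps its last pose, push and grip.
It fails at once if the gripper or arm pushes the cover before it is open (value of joint cover below 1.5 rad and contact force between any of the fingers, the arm and cover above 1 N).
It fails at once if the jar, cup or tile is moved by more than 25 mm (distance of any of jar, cup, tile from where it was at the start of the episode above 0.025 m).
It also fails if it takes over 61 s, if anything falls off the work surface, if the arm or the gripper's body presses on something with over 40 N, if the wrist force passes 120 N, or if a joint passes its speed limit or range.

## Robot

A 6-joint arm with a two-finger parallel gripper is mounted at the origin on the work surface; the furniture and walls round the work are solid. World frame = base frame: x ahead of the robot, y to its left, z up, the work surface at z = 0. Lengths are in mm, angles in rad, forces in N, time in s.
With the tool pointing down it reaches from about 350 to 975 mm from the base axis. Payload 7.1 kg.
Tool frame: the origin (TCP) lies between the finger pads; the fingertips stand 8 mm ahead of it and the grasp point (between the pads) lies 11 mm behind it; x points along the fingers, y is the direction in which the jaws open and shut, and the axes are right-handed (so a half turn about x gives the same grasp; the last joint's range is limited). The gripper opens to 88 mm and grips with 3 to 60 N. Pads are 20 mm wide; open, the fingers measure 115 mm over their backs; the gripper's body (75 mm by 178 mm) begins 61 mm behind the grasp point.
Start: joints at [-1.342, 0.423, 1.63, -0, 1.089, -0.019], TCP at [153.314, -605.887, 209.375] pointing down, gripper open.
Joint ranges: [-3, 3], [-0.9, 2.11], [0.09, 2.58], [-1.31, 4.45], [0.11, 2.69], [-2.54, 2.54]. Speed limits (rad/s): [2.39, 2.39, 3.01, 3.14, 3.14, 3.14].

## Interface

Orientations are given as a rotation vector (axis times angle).
In Python, from workcell import ctrl gives the robot as it stands.
- The arm moves only by the tool apply_moves, never from a script. Its argument "increments" is a list of rows, each an object with "gripper": the opening in per cent of the stroke, from 0 (shut) to 100 (fully open); "delta_pos": the shift along the tool's x, y, z in cm, a list of three; "dr": the turn, a rotation vector about the tool's x, y, z in rad, a list of three. In form: [{"gripper": gripper, "delta_pos": [dx, dy, dz], "dr": [ax, ay, az]}, ...]. A call has exactly 5 rows; each row shifts and turns the commanded pose from where the row before left it, along the tool's axes as they then stand; what a row does not reach is not made up. A row lasts 1/12 s, in which the tool goes at most 41.7 mm and 7.16 degrees, less where a joint would pass 70% of its speed; a pose out of reach is approached as far as the arm can. A call with a gripper value outside its range is refused whole. The fingers move at their own pace and stop on an object; the grip force is fixed at half the most. Time passes only in rows, so rows that do not move let the fingers close, or fill a call up. It gives the time, the measured TCP pose, the force and the opening at its end, in the units of the state.
- ctrl.get_obs(): the state, without advancing time (a new reading comes with each control period).
- ctrl.get_image(name): name is "scene" or "top" or "wrist"; returns a dict with "img" (384x512x3 uint8, red, green, blue), "range_z" (384x512 float32, mm along the optical axis (not along the pixel's ray), 0 where there is no reading), "mtx" (3x3 intrinsics, pixels), "k1" (the pictures are not rectified: a ray, as slopes to the right and down, at radius r is drawn at 1 + k1 r^2 times it, then the intrinsics apply), "rvec" (rotation vector, rad) and "tvec" (3), from world to camera coordinates, as OpenCV has them. Camera axes: x right, y down, z forward; pixel columns grow to the right and rows downward; lengths in mm; the calibration is good to about 2 mm. A picture is of the moment at which its call begins.
- ctrl.close_job(): hands the job in, once; it reports no verdict.
The state is a dict: "t": time; "qpos": joint angles; "qvel": joint speeds; "joint_torque": joint torques, N m; "ee_pos": TCP position; "orientation": TCP orientation; "ft_force": force on the tool from outside, world axes, zero at the start; "moment": the same for the moment, N m; "width": finger opening in mm.
Only numpy, scipy, OpenCV 4.12 (cv2) and the standard library are available. Lean on these libraries where they do the work, as an engineer would, in place of code of your own. Each camera call takes 0.05 s, during which the arm holds its last target. There are 200 camera calls.

## Working session

There is one attempt and no reset: what is moved stays moved. The work goes in short steps, Python scripts to look and compute and a tool call to move; the robot and the scene stay as the last step left them, time stands still between calls to the robot, and variables do not carry over. Pictures are saved under pics/ and viewed, about 8 in all and at most 12, crops included, and the job is handed in when it is done.

Besides the shell and the picture viewer there is one more tool, called after ">>>" as name([rows], argument=value, ...), one row to a line, values as JSON. apply_moves: Moves the arm, as the interface text tells. Its arguments: {"type":"object","properties":{"increments":{"type":"array","items":{"type":"object","properties":{"gripper":{"type":"number"},"delta_pos":{"type":"array","items":{"type":"number"}},"dr":{"type":"array","items":{"type":"number"}}}}}},"required":["increments"]}

```bash
mkdir -p pics; ls; cat > h.py <<'E'
import numpy as np, cv2, pickle
from scipy.spatial.transform import Rotation as R
from workcell import ctrl
def grab(n):
    d=ctrl.get_image(n); pickle.dump(d,open(f'{n}.pkl','wb')); return d
def load(n): return pickle.load(open(f'{n}.pkl','rb'))
def slopes(d,uv):
    K=np.array(d['mtx'],float); k=float(np.ravel(d['k1'])[0])
    uv=np.atleast_2d(np.array(uv,float))
    return cv2.undistortPoints(uv.reshape(-1,1,2),K,np.array([k,0,0,0.])).reshape(-1,2)
def world(d,uv,z=None):
    """z None: use depth; else intersect plane z"""
    s=slopes(d,uv); Rm=cv2.Rodrigues(np.array(d['rvec'],float))[0]; t=np.array(d['tvec'],float).reshape(3)
    rays=np.c_[s,np.ones(len(s))]
    c=-Rm.T@t; w=rays@Rm
    if z is None:
        uvi=np.round(np.atleast_2d(uv)).astype(int); dep=d['range_z'][uvi[:,1],uvi[:,0]]
        return c+w*dep[:,None]
    return c+w*((z-c[2])/w[:,2])[:,None]
def px(d,P):
    K=np.array(d['mtx'],float);k=float(np.ravel(d['k1'])[0])
    return cv2.projectPoints(np.atleast_2d(np.array(P,float)),np.array(d['rvec'],float),np.array(d['tvec'],float),K,np.array([k,0,0,0.]))[0].reshape(-1,2)
def cloud(d):
    v,u=np.mgrid[:384,:512]; uv=np.c_[u.ravel(),v.ravel()]
    return world(d,uv).reshape(384,512,3)
def save(d,name,crop=None,s=1):
    im=d['img'][:,:,::-1]
    if crop: u0,v0,u1,v1=crop; im=im[v0:v1,u0:u1]
    cv2.imwrite(f'pics/{name}.png',cv2.resize(im,None,fx=s,fy=s,interpolation=cv2.INTER_CUBIC))
E
python3 - <<'E'
from h import *
o=ctrl.get_obs(); print(o)
a=grab('scene'); b=grab('top')
for d in(a,b):
    print(d['mtx'],d['k1'],-cv2.Rodrigues(np.array(d['rvec'],float))[0].T@np.array(d['tvec']).reshape(3))
save(a,'scene',s=1.5);save(b,'top',s=1.5)
E
```

```text
pics
{'t': 0.0, 'qpos': array([-1.34198274e+00,  4.23836674e-01,  1.63069317e+00, -1.98588789e-05,
        1.08860900e+00, -1.90514046e-02]), 'qvel': array([ 5.68993527e-04,  1.46030069e-03, -1.27185592e-04, -2.10901775e-03,
       -1.95063833e-03,  1.19627070e-05]), 'joint_torque': array([ 1.61989643e-03, -5.44624829e+01, -2.73665035e+01,  6.44472102e-02,
        2.27303297e-02, -1.27952330e-04]), 'ee_pos': array([ 153.18988042, -605.33252183,  208.60307869]), 'orientation': array([ 2.09005076,  0.26201042, -2.09042857]), 'ft_force': array([ 0.104623  , -0.37024351, -0.16305902]), 'moment': array([0.0085285 , 0.00185415, 0.00287239]), 'width': 87.83546001118017}
[[410.50769167   0.         261.00321682]
 [  0.         410.50769167 198.33596647]
 [  0.           0.           1.        ]] -0.09050151188615746 [ 15.20824226 265.70287646 917.21780177]
[[386.36973598   0.         256.42887289]
 [  0.         386.36973598 193.46219798]
 [  0.           0.           1.        ]] -0.028606801523703384 [410.71372488 -75.89259757 940.02970263]
```

View pics/scene.png

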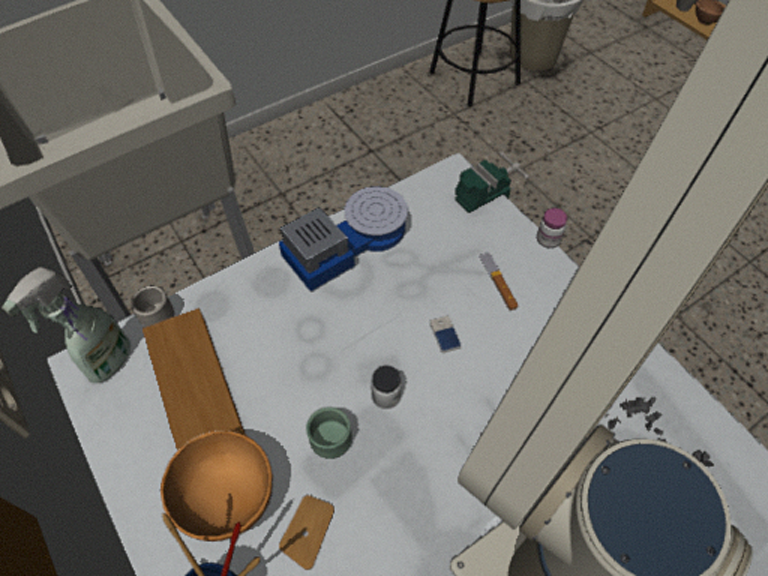

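View pics/top.png

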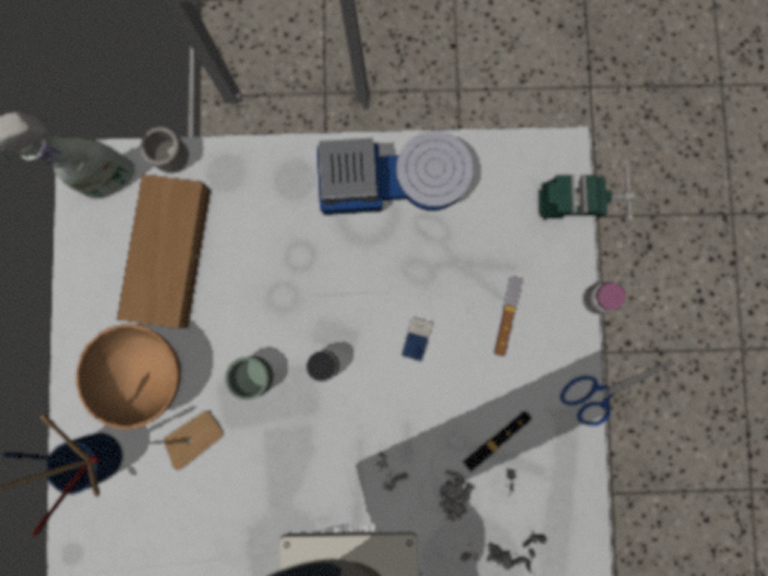

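The scene view shows the wheel (315,240), orange-handled knife (500,280), tile (445,333), jar (387,385) and cup (329,432). The top view (1.5x) shows the orange knife with its blade up at (508,315). Candidates for the knife are that one, the black look-alike (497,440), the wooden tool (193,440) and the scissors (590,400). I choose the orange one at (508,315), a wooden handle with a steel blade, and will check it in a crop.

```bash
python3 - <<'E'
from h import *
b=load('top'); a=load('scene')
def mr(name,P):
    r=cv2.minAreaRect(P[:,:2].astype(np.float32)); bx=cv2.boxPoints(r); print(name,len(P),np.round(r[0],1),np.round(r[1],1),round(r[2],2),'z',np.round(np.percentile(P[:,2],[5,50,95]),1)); return r
for nm,d in(('top',b),('scene',a)):
    C=cloud(d); I=d['img'].astype(int); hsv=cv2.cvtColor(d['img'],cv2.COLOR_RGB2HSV)
    X,Y,Z=C[...,0],C[...,1],C[...,2]
    print(nm,'table z',np.median(Z[(X>400)&(X<600)&(abs(Y)<100)&(Z<15)]))
    # knife
    reg=(X>380)&(X<560)&(Y<-180)&(Y>-360)
    h=reg&(hsv[...,0]<20)&(hsv[...,1]>120)&(I.max(2)>90)
    vu=np.argwhere(h); P=world(d,vu[:,::-1],14.0); r=mr('handle',P); 
    cen=P.mean(0); u,s,vt=np.linalg.svd(P-cen); print(' axis',vt[0],'c',cen, 'ext',np.percentile((P-cen)@vt[0],[0,100]))
    print(' depth z handle',np.percentile(Z[h],[10,50,90]))
    # cover top
    t=(X>560)&(Z>78)&(Z<96)&(Y>-60)&(Y<150); mr('cover',C[t])
    n,l=cv2.connectedComponents(t.astype(np.uint8)); 
    tt=(X>560)&(Z>52)&(Z<64)&(Y<-20)&(Y>-260)
    mr('table',C[tt])
    dk=(X>560)&(Z>40)&(Z<50)&(Y>-60)&(Y<150); mr('deck',C[dk])
im=cv2.resize(b['img'][70:250,200:380,::-1],None,fx=4,fy=4,interpolation=cv2.INTER_CUBIC)[:600,:720]
cv2.imwrite('pics/c1.png',im)
E
```

```text
top table z -0.6509208026010356
handle 160 [ 424.  -255.8] [12.8 76.1] 74.24 z [14. 14. 14.]
 axis [-9.66042321e-01  2.58383888e-01  3.94876856e-17] c [ 423.97496073 -255.64858569   14.        ] ext [-38.11215791  37.96075076]
 depth z handle [10.99495028 13.27247273 15.35524531]
cover 1460 [672.8 -14. ] [91.5 84.3] 2.37 z [83.7 86.4 88.9]
table 2027 [ 680.3 -119.2] [178.7 118.9] 85.48 z [54.7 57.4 60. ]
deck 310 [671.6 -12.7] [105.   97.3] 2.27 z [41.1 44.  46.9]
scene table z -0.6249211039590818
handle 129 [ 421.6 -254.7] [16.  81.5] 74.7 z [14. 14. 14.]
 axis [-9.67291915e-01  2.53665827e-01  9.82871375e-17] c [ 418.61706084 -254.29192147   14.        ] ext [-43.66564974  37.73808062]
 depth z handle [10.75472757 13.32404479 15.38352432]
cover 1606 [1136.5   45.2] [1027.  208.] 0.01 z [79.8 86.6 93.7]
table 1206 [1125.  -115.5] [ 186.9 1018.1] 89.87 z [54.4 57.6 61.3]
deck 591 [1130.5   51.4] [1031.8  195.4] 1.53 z [40.7 44.3 49.2]
```

View pics/c1.png

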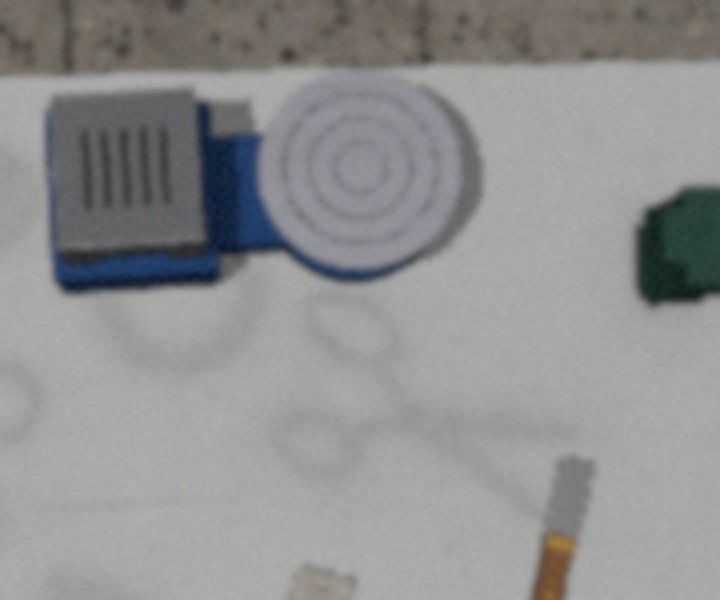

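The crop shows the knife with its steel blade tip at about (575,458) and gold ferrule at (560,545), which confirms the choice. The cover's lip edge is at (60–205,250) and the turntable centre is near (360,168). Next I refine the numbers and get the tool axes.

```bash
python3 - <<'E'
from h import *
b=load('top')
C=cloud(b);X,Y,Z=C[...,0],C[...,1],C[...,2]
tip=world(b,[[343.9,184.2]],9)[0]; end=world(b,[[333.6,236]],7)[0]
ax=(tip-end)[:2]; L=np.linalg.norm(ax);ax/=L; print('tip',tip,'end',end,L,'yaw',np.arctan2(ax[1],ax[0]),'org',tip[:2]-90*ax,'grip',tip[:2]-80*ax)
# turntable edge circle
m=((X>560)&(Z>53)&(Z<63)&(Y<-75)&(Y>-260)).astype(np.uint8)
c,_=cv2.findContours(m,cv2.RETR_EXTERNAL,cv2.CHAIN_APPROX_NONE); c=max(c,key=cv2.contourArea)[:,0]
P=world(b,c,58)[:,:2]; P=P[P[:,1]<-90]
s=np.linalg.lstsq(np.c_[2*P,np.ones(len(P))],(P**2).sum(1),rcond=None)[0]; print('tt centre',s[:2],'r',np.sqrt(s[2]+s[:2]@s[:2]))
# cover top
m=((X>560)&(Z>78)&(Z<96)&(Y>-70)&(Y<60)).astype(np.uint8)
c,_=cv2.findContours(m,cv2.RETR_EXTERNAL,cv2.CHAIN_APPROX_NONE); c=max(c,key=cv2.contourArea)[:,0]
print('cover',cv2.minAreaRect(world(b,c,87)[:,:2].astype(np.float32)))
o=ctrl.get_obs(); print(R.from_rotvec(o['orientation']).as_matrix().round(3))
E
```

```text
tip [ 509.15491489 -278.8407669     9.        ] end [ 385.04753153 -249.38543955    7.        ] 127.55492508337709 yaw -0.2330259049242215 org [ 421.58742586 -258.05772414] grip [ 431.31714686 -260.36695112]
tt centre [ 677.38790167 -148.97622867] r 58.80471503372551
cover ((671.2337036132812, -14.1502685546875), (91.8871841430664, 84.0085220336914), 2.0837714672088623)
[[-0.     0.245 -0.969]
 [ 0.001 -0.969 -0.245]
 [-1.    -0.001 -0.   ]]
```

```bash
cat > plan.py <<'E'
import sys,json
from h import *
# usage: plan.py x y z yaw rows   yaw = heading of (-tool z) i.e. knife/blade direction; tool stays pointing down
def plan(tgt,yaw,n):
    o=ctrl.get_obs(); p=o['ee_pos'].copy(); r=R.from_rotvec(o['orientation'])
    g=R.from_matrix(np.c_[[0,0,-1],[np.sin(yaw),-np.cos(yaw),0],[-np.cos(yaw),-np.sin(yaw),0]])
    full=(r.inv()*g).as_rotvec()
    print('t',round(o['t'],2),'p',p.round(1),'rot',full.round(3),'q',o['qpos'].round(2),'w',round(o['width'],1),'F',o['ft_force'].round(1))
    step=full/n
    for i in range(n):
        d=r.inv().apply((np.array(tgt)-p)/(n-i))
        dd=np.round(d/10,2); st=np.round(step,3)
        p=p+r.apply(dd*10); r=r*R.from_rotvec(st)
        print(dd.tolist(),st.tolist())
if __name__=='__main__':
    a=list(map(float,sys.argv[1:])); plan(a[:3],a[3],int(a[4]))
E
python3 plan.py 432 -259 80 -0.25 15
```

```text
t 0.1 p [ 153.2 -605.4  208.7] rot [0.498 0.    0.001] q [-1.34  0.42  1.63 -0.    1.09 -0.02] w 87.8 F [-0.4  0.3 -0.7]
[0.86, -1.78, -2.37] [0.033, 0.0, 0.0]
[0.86, -1.86, -2.31] [0.033, 0.0, 0.0]
[0.86, -1.93, -2.25] [0.033, 0.0, 0.0]
[0.86, -2.01, -2.18] [0.033, 0.0, 0.0]
[0.86, -2.08, -2.11] [0.033, 0.0, 0.0]
[0.86, -2.15, -2.04] [0.033, 0.0, 0.0]
[0.86, -2.21, -1.97] [0.033, 0.0, 0.0]
[0.86, -2.28, -1.9] [0.033, 0.0, 0.0]
[0.86, -2.34, -1.82] [0.033, 0.0, 0.0]
[0.86, -2.4, -1.74] [0.033, 0.0, 0.0]
[0.86, -2.45, -1.66] [0.033, 0.0, 0.0]
[0.86, -2.51, -1.58] [0.033, 0.0, 0.0]
[0.86, -2.55, -1.5] [0.033, 0.0, 0.0]
[0.86, -2.61, -1.42] [0.033, 0.0, 0.0]
[0.87, -2.65, -1.32] [0.033, 0.0, 0.0]
```

>>> apply_moves([
  {"gripper":100,"delta_pos":[0.86,-1.78,-2.37],"dr":[0.033,0,0]},
  {"gripper":100,"delta_pos":[0.86,-1.86,-2.31],"dr":[0.033,0,0]},
  {"gripper":100,"delta_pos":[0.86,-1.93,-2.25],"dr":[0.033,0,0]},
  {"gripper":100,"delta_pos":[0.86,-2.01,-2.18],"dr":[0.033,0,0]},
  {"gripper":100,"delta_pos":[0.86,-2.08,-2.11],"dr":[0.033,0,0]},
])

```text
t: 0.52
ee_pos: [246.7, -489.1, 165.7]
orientation: [2.18, 0.089, -2.181]
ft_force: [0.4, -0.7, -0.0]
width: 87.8
```

>>> apply_moves([
  {"gripper":100,"delta_pos":[0.86,-2.15,-2.04],"dr":[0.033,0,0]},
  {"gripper":100,"delta_pos":[0.86,-2.21,-1.97],"dr":[0.033,0,0]},
  {"gripper":100,"delta_pos":[0.86,-2.28,-1.9],"dr":[0.033,0,0]},
  {"gripper":100,"delta_pos":[0.86,-2.34,-1.82],"dr":[0.033,0,0]},
  {"gripper":100,"delta_pos":[0.86,-2.4,-1.74],"dr":[0.033,0,0]},
])

```text
t: 0.93
ee_pos: [339.7, -373.6, 122.8]
orientation: [-2.178, 0.091, 2.179]
ft_force: [-0.3, -0.9, 0.6]
width: 87.8
```

>>> apply_moves([
  {"gripper":100,"delta_pos":[0.86,-2.45,-1.66],"dr":[0.033,0,0]},
  {"gripper":100,"delta_pos":[0.86,-2.51,-1.58],"dr":[0.033,0,0]},
  {"gripper":100,"delta_pos":[0.86,-2.55,-1.5],"dr":[0.033,0,0]},
  {"gripper":100,"delta_pos":[0.86,-2.61,-1.42],"dr":[0.033,0,0]},
  {"gripper":100,"delta_pos":[0.87,-2.65,-1.32],"dr":[0.033,0,0]},
])

```text
t: 1.35
ee_pos: [432.7, -258.2, 79.7]
orientation: [-2.089, 0.261, 2.089]
ft_force: [-0.0, 0.8, -0.7]
width: 87.9
```

```bash
python3 - <<'E'
from h import *
o=ctrl.get_obs(); print(o['t'],o['ee_pos'],o['qpos'])
w=grab('wrist'); save(w,'w1',s=1.5)
for n,yaw in((0,0),):
    print(px(w,[[432,-259,14],[509,-279,9],[385,-249,7]]))
E
```

```text
1.35 [ 432.71447338 -258.23782626   79.7323383 ] [-5.61658410e-01  4.49177386e-01  1.97746034e+00 -2.77813547e-05
  7.15293648e-01  1.25801690e+00]
[[253.63356544 198.99696391]
 [254.11756432 110.21308886]
 [255.54458302 243.57876655]]
```

View pics/w1.png

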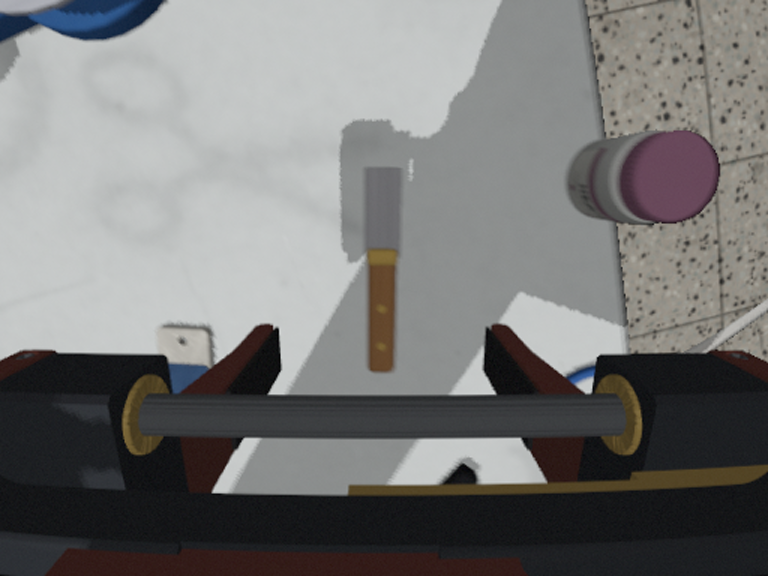

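The wrist view shows the blade tip at (383,167) and handle end at (381,372), centred between the jaws and within about 2 mm of my projection. The tile is off to the left at (187,370). I go down and grip.

>>> apply_moves([
  {"gripper":60,"delta_pos":[1.4,0,0],"dr":[0,0,0]},
  {"gripper":60,"delta_pos":[1.4,0,0],"dr":[0,0,0]},
  {"gripper":60,"delta_pos":[1.4,0,0],"dr":[0,0,0]},
  {"gripper":60,"delta_pos":[1.4,0,0],"dr":[0,0,0]},
  {"gripper":60,"delta_pos":[1.4,0,0],"dr":[0,0,0]},
])

```text
t: 1.82
ee_pos: [432.0, -259.5, 9.5]
orientation: [-2.09, 0.259, 2.09]
ft_force: [-0.1, -0.3, -0.2]
width: 57.8
```

>>> apply_moves([
  {"gripper":0,"delta_pos":[0,0,0],"dr":[0,0,0]},
  {"gripper":0,"delta_pos":[0,0,0],"dr":[0,0,0]},
  {"gripper":0,"delta_pos":[0,0,0],"dr":[0,0,0]},
  {"gripper":0,"delta_pos":[0,0,0],"dr":[0,0,0]},
  {"gripper":0,"delta_pos":[0,0,0],"dr":[0,0,0]},
])

```text
t: 2.23
ee_pos: [432.6, -260.0, 11.1]
orientation: [-2.092, 0.26, 2.089]
ft_force: [-0.0, 2.0, -0.2]
width: 24.6
```

>>> apply_moves([
  {"gripper":0,"delta_pos":[0,0,0],"dr":[0,0,0]},
  {"gripper":0,"delta_pos":[0,0,0],"dr":[0,0,0]},
  {"gripper":0,"delta_pos":[0,0,0],"dr":[0,0,0]},
  {"gripper":0,"delta_pos":[0,0,0],"dr":[0,0,0]},
  {"gripper":0,"delta_pos":[0,0,0],"dr":[0,0,0]},
])

```text
t: 2.65
ee_pos: [432.2, -259.6, 10.4]
orientation: [-2.09, 0.26, 2.09]
ft_force: [-0.3, -0.0, -0.1]
width: 0.6
```

```bash
python3 - <<'E'
from h import *
w=grab('wrist'); b=grab('top')
x=cv2.resize(w['img'][:,:,::-1],None,fx=1.25,fy=1.25)[:,40:600]
y=cv2.resize(b['img'][150:300,280:400,::-1],None,fx=2,fy=2)
y=cv2.copyMakeBorder(y,0,480-y.shape[0],0,0,cv2.BORDER_CONSTANT)
cv2.imwrite('pics/w2.png',np.hstack([x,y]))
E
```

```text
(no output)
```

View pics/w2.png

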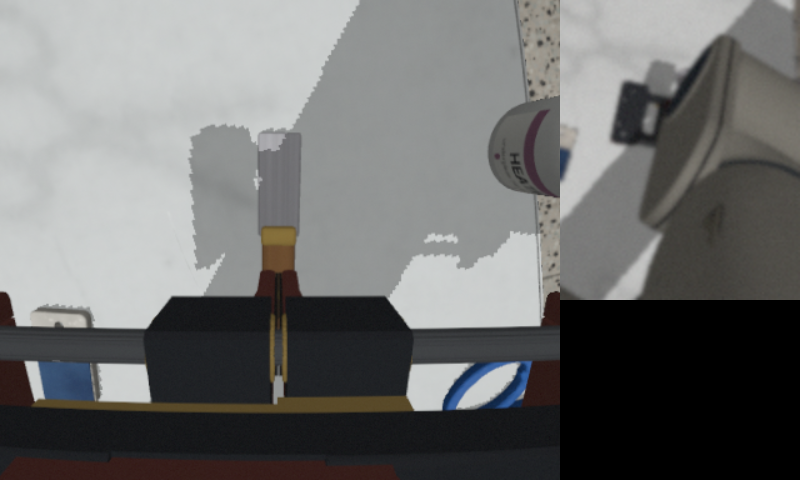

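The wrist crop shows the fingers shut at (278,285) with the blade tip at (278,132) ahead of them, so the handle may have been squeezed out forward. I measure where the tip is now.

```bash
python3 - <<'E'
from h import *
w=load('wrist'); 
q=lambda u,v:((u+40)/1.25,v/1.25)
for u,v in((278,132),(278,227),(278,243),(262,250),(296,250)): print(world(w,[q(u,v)],9)[0].round(1), world(w,[q(u,v)])[0].round(1))
C=cloud(w)
u=int(q(278,0)[0])
for v in range(80,250,5): print(v,C[v,u-2].round(1),C[v,u+8].round(1))
E
```

```text
[ 507.2 -280.1    9. ] [ 507.3 -280.1    8. ]
[ 459.8 -268.2    9. ] [ 460.7 -268.4   13.9]
[ 451.2 -266.     9. ] [ 453.  -266.5   16.5]
[ 449.5 -256.6    9. ] [ 450.4 -257.    12.6]
[ 445.  -274.6    9. ] [ 442.8 -274.5    1.1]
80 [ 5.238e+02 -2.827e+02  1.000e-01] [ 522.1 -289.     1. ]
85 [ 5.208e+02 -2.819e+02  3.000e-01] [ 519.1 -288.2    1.3]
90 [ 517.7 -281.2    1. ] [ 516.1 -287.5    1.1]
95 [ 514.6 -280.4    1.7] [ 513.  -286.7    1.7]
100 [ 511.6 -279.6    0.6] [ 509.9 -285.9    2.1]
105 [ 508.6 -278.8   -0. ] [ 5.070e+02 -2.853e+02 -3.000e-01]
110 [ 504.9 -278.     9.3] [ 503.4 -284.1    9.9]
115 [ 502.  -277.2    9.4] [ 500.4 -283.4    8.8]
120 [ 499.  -276.5    9.5] [ 497.4 -282.6    9.7]
125 [ 495.9 -275.7   10.6] [ 494.4 -281.9    9.9]
130 [ 492.9 -275.    10.1] [ 491.4 -281.2    9.4]
135 [ 489.9 -274.2    9.6] [ 488.3 -280.4    9.5]
140 [ 486.8 -273.4    9.1] [ 485.3 -279.6   10.1]
145 [ 483.7 -272.6    9. ] [ 482.1 -278.9    9.9]
150 [ 480.7 -271.8   10.5] [ 479.  -278.1    9.7]
155 [ 477.4 -271.     9.4] [ 475.9 -277.4   10.5]
160 [ 474.3 -270.2    9.5] [ 472.6 -27
[... 161 characters left out ...]

180 [ 461.5 -267.    10.5] [ 460.  -273.4   10.9]
185 [ 459.  -266.4   14.4] [ 457.5 -272.7   14.6]
190 [ 456.2 -265.7   16.5] [ 454.6 -272.    16.3]
195 [ 452.5 -264.7   14.6] [ 451.1 -271.1   15.4]
200 [ 449.3 -263.9   14.8] [ 447.7 -270.3   14.9]
205 [ 446.1 -263.1   15.3] [ 443.9 -269.4   13.3]
210 [ 442.6 -262.2   14.7] [ 441.2 -268.7   15.4]
215 [ 439.2 -261.3   14.6] [ 437.5 -267.8   14.7]
220 [ 440.2 -261.7   27.7] [ 440.  -268.    31.5]
225 [ 440.1 -261.8   36.2] [ 440.1 -267.7   40.1]
230 [ 440.2 -261.9   44.6] [ 440.3 -267.6   48.4]
235 [ 440.4 -262.    52.5] [ 440.9 -267.5   56.7]
240 [ 439.9 -261.9   57.7] [ 462.3 -271.1  112.5]
245 [ 440.9 -262.2   66. ] [ 462.  -271.   115.1]
```

```bash
python3 - <<'E'
from h import *
w=load('wrist'); C=cloud(w); s=load('scene')
s=grab('scene'); save(s,'s2',crop=(270,130,400,240),s=6)
print(px(s,[[432,-260,10]]))
o=ctrl.get_obs(); print(o['ee_pos'],o['width'],R.from_rotvec(o['orientation']).as_matrix().round(3)[:,0])
for u in (238,242,246,250,254,258,262,266,270):
    print(u,[(v,int(C[v,u,0]),int(C[v,u,1]),int(C[v,u,2])) for v in range(212,224,1)])
E
```

```text
[[334.4021656  189.64181314]]
[ 432.1319208  -259.59105297   10.26073939] 0.5513829989322478 [-0.  0. -1.]
238 [(212, 439, -250, 0), (213, 438, -250, 1), (214, 438, -250, 1), (215, 436, -250, 0), (216, 436, -250, 0), (217, 435, -249, 0), (218, 435, -249, 1), (219, 434, -249, 0), (220, 433, -249, 0), (221, 432, -249, 0), (222, 431, -248, 0), (223, 431, -248, 0)]
242 [(212, 441, -254, 11), (213, 441, -255, 13), (214, 440, -254, 11), (215, 439, -254, 11), (216, 439, -254, 12), (217, 443, -256, 26), (218, 443, -256, 28), (219, 443, -256, 29), (220, 443, -256, 32), (221, 442, -256, 33), (222, 443, -256, 36), (223, 442, -256, 36)]
246 [(212, 442, -258, 14), (213, 441, -257, 14), (214, 440, -257, 13), (215, 439, -257, 13), (216, 442, -258, 24), (217, 442, -258, 26), (218, 442, -258, 28), (219, 442, -258, 30), (220, 442, -258, 32), (221, 442, -258, 33), (222, 442, -258, 35), (223, 442, -258, 37)]
250 [(212, 441, -260, 15), (213, 440, -260, 14), (214, 440, -260, 14), (215, 439, -259, 13), (216, 438, -259, 15), (217, 442, -260, 27), (218, 442, -260, 28), (219, 442, -261, 30), (220, 441, -260, 
[... 704 characters left out ...]
16, 439, -268, 23), (217, 440, -268, 26), (218, 440, -268, 28), (219, 440, -268, 30), (220, 440, -267, 31), (221, 440, -267, 34), (222, 440, -267, 35), (223, 439, -267, 36)]
266 [(212, 438, -270, 12), (213, 437, -270, 13), (214, 437, -270, 14), (215, 436, -270, 12), (216, 439, -270, 24), (217, 439, -270, 26), (218, 439, -270, 28), (219, 439, -270, 29), (220, 439, -270, 32), (221, 439, -270, 32), (222, 439, -270, 35), (223, 439, -270, 37)]
270 [(212, 433, -273, 0), (213, 433, -273, 1), (214, 432, -272, 0), (215, 431, -272, 1), (216, 430, -272, 0), (217, 430, -272, 1), (218, 429, -272, 0), (219, 428, -272, 0), (220, 427, -271, 0), (221, 426, -271, 0), (222, 425, -271, 0), (223, 439, -272, 37)]
```

View pics/s2.png

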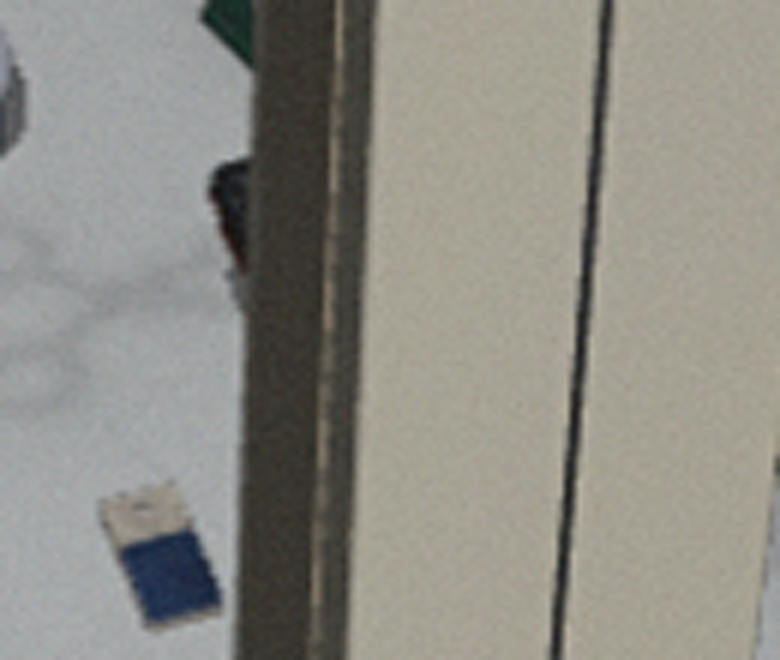

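The finger undersides read z≈23 mm in depth while the TCP reads 10 mm, so the jaws shut above the 14 mm handle. The scene crop shows the arm hiding the gripper and the tile untouched at (165,560). I reopen and measure the fingertips.

>>> apply_moves([
  {"gripper":45,"delta_pos":[0,0,0],"dr":[0,0,0]},
  {"gripper":45,"delta_pos":[0,0,0],"dr":[0,0,0]},
  {"gripper":45,"delta_pos":[0,0,0],"dr":[0,0,0]},
  {"gripper":45,"delta_pos":[0,0,0],"dr":[0,0,0]},
  {"gripper":45,"delta_pos":[0,0,0],"dr":[0,0,0]},
])

```text
t: 3.22
ee_pos: [432.1, -259.6, 10.3]
orientation: [-2.09, 0.26, 2.09]
ft_force: [0.4, -0.2, 0.1]
width: 30.4
```

```bash
python3 - <<'E'
from h import *
o=ctrl.get_obs(); p=o['ee_pos']; Rt=R.from_rotvec(o['orientation']); print(p,o['width'])
w=grab('wrist'); C=cloud(w); T=Rt.inv().apply((C.reshape(-1,3)-p)).reshape(C.shape)  # tool frame
# finger pixels: x(tool along fingers), y lateral, z
m=(abs(T[...,2])<16)&(abs(T[...,1])<45)&(C[...,2]>17)&(T[...,0]>-60)
print(m.sum())
for y0 in range(-45,45,5):
    s=m&(T[...,1]>=y0)&(T[...,1]<y0+5)
    if s.sum()>5: print(y0,s.sum(),'toolx max',T[...,0][s].max().round(1),'z',np.percentile(T[...,2][s],[5,50,95]).round(1))
for u in range(190,330,8):
    col=T[:,u]; v=np.argmax((abs(col[:,2])<16)&(C[:,u,2]>17)&(np.arange(384)>190)); print(u,v,col[v-1].round(0),col[v].round(0),col[v+1].round(0))
save(w,'w3',crop=(150,150,360,300),s=3.6)
E
```

```text
[ 432.12243398 -259.58736937   10.26559608] 30.443556699298327
1582
-25 166 toolx max -13.8 z [-10.6 -10.   -9.5]
-20 314 toolx max -13.5 z [-10.5  -9.9  -9.1]
-15 313 toolx max -13.8 z [-8.8 -3.6  8.4]
15 435 toolx max -13.4 z [-10.2  -7.6   7.6]
20 286 toolx max -13.7 z [-10.6 -10.   -9.5]
25 68 toolx max -15.8 z [-10.5 -10.1  -9.5]
190 0 [-176.    2.  -64.] [  10.  -39. -143.] [  10.  -39. -142.]
198 304 [-111.  -14.  -17.] [-108.  -15.  -14.] [-108.  -15.  -14.]
206 237 [ 10. -34.  14.] [-49. -23. -10.] [-51. -23. -11.]
214 222 [ 10. -28.   2.] [-25. -22. -10.] [-27. -22. -10.]
222 216 [  9. -22.  -3.] [-14. -19. -10.] [-17. -19. -10.]
230 219 [ 10. -16.  -0.] [-16. -14.  -8.] [-17. -14.  -8.]
238 0 [-176.    2.  -64.] [  10.   -9. -142.] [  11.   -9. -142.]
246 0 [-176.    2.  -64.] [  10.   -4. -142.] [   9.   -4. -141.]
254 0 [-176.    2.  -64.] [   8.    1. -141.] [   9.    1. -141.]
262 0 [-176.    2.  -64.] [  10.    6. -142.] [  12.    6. -142.]
270 0 [-176.    2.  -64.] [  10.   11. -142.] [   8.   11. -141.]
278 236 [10. 19. 13.] [-14.  17.   4.] [-14.  17.   4.]
286 216 [ 9. 24. -3.] [-15.  22. -10.] [-16.  21. -10.]
294 220 [ 9. 30.  0.] [-21.  26. -10.] [-25.  25. -10.]
302 235 [ 9. 37. 12.] [-45.  26. -10.] [-48.  26. -10.]
310 303 [-110.   17.  -16.] [-108.   18.  -15.] [-107.   18.  -14.]
318 317 [-117.   18.  -17.] [-115.   19.  -15.] [-119.   18.  -18.]
326 0 [-176.    2.  -64.] [  10.   46. -143.] [  11.   46. -143.]
```

View pics/w3.png

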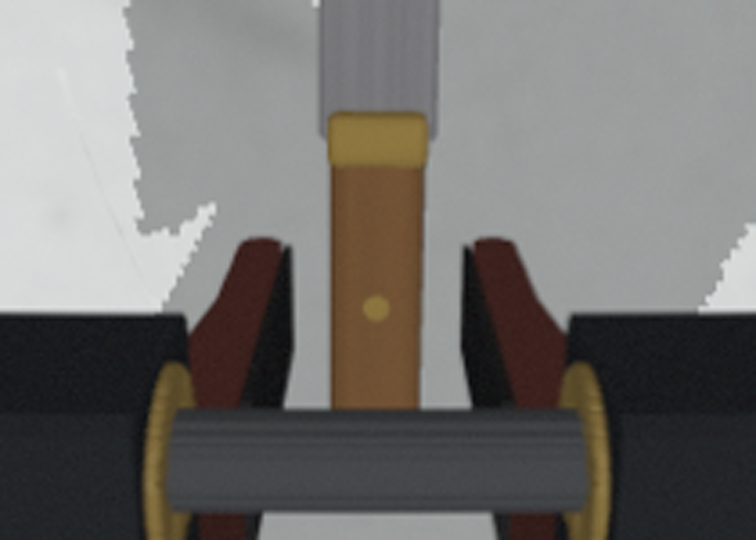

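The wrist crop shows the handle centred between the open jaws at (377,300). The depth puts the fingertips 13.5 mm *behind* the reported TCP, where the description says 8 mm ahead. I will plan from the measured fingertips and go 21 mm lower.

>>> apply_moves([
  {"gripper":45,"delta_pos":[0.7,0,0],"dr":[0,0,0]},
  {"gripper":45,"delta_pos":[0.7,0,0],"dr":[0,0,0]},
  {"gripper":45,"delta_pos":[0.7,0,0],"dr":[0,0,0]},
  {"gripper":45,"delta_pos":[0,0,0],"dr":[0,0,0]},
  {"gripper":0,"delta_pos":[0,0,0],"dr":[0,0,0]},
])

```text
t: 3.68
ee_pos: [431.5, -259.2, -11.6]
orientation: [-2.088, 0.259, 2.091]
ft_force: [0.5, -1.2, -0.4]
width: 35.7
```

>>> apply_moves([
  {"gripper":0,"delta_pos":[0,0,0],"dr":[0,0,0]},
  {"gripper":0,"delta_pos":[0,0,0],"dr":[0,0,0]},
  {"gripper":0,"delta_pos":[0,0,0],"dr":[0,0,0]},
  {"gripper":0,"delta_pos":[0,0,0],"dr":[0,0,0]},
  {"gripper":0,"delta_pos":[0,0,0],"dr":[0,0,0]},
])

```text
t: 4.1
ee_pos: [432.2, -259.6, -10.6]
orientation: [-2.09, 0.26, 2.09]
ft_force: [0.5, 0.1, 0.2]
width: 17.7
```

>>> apply_moves([
  {"gripper":0,"delta_pos":[-1.0,0,0],"dr":[0,0,0]},
  {"gripper":0,"delta_pos":[-2.0,0,0],"dr":[0,0,0]},
  {"gripper":0,"delta_pos":[-2.0,0,0],"dr":[0,0,0]},
  {"gripper":0,"delta_pos":[-2.0,0,0],"dr":[0,0,0]},
  {"gripper":0,"delta_pos":[-2.0,0,0],"dr":[0,0,0]},
])

```text
t: 4.52
ee_pos: [432.0, -259.5, 80.9]
orientation: [-2.09, 0.26, 2.09]
ft_force: [0.4, -0.0, -1.0]
width: 17.7
```

```bash
python3 plan.py 510 -22 70 0.05 10
```

```text
t 4.52 p [ 432.  -259.5   80.9] rot [-0.297 -0.    -0.   ] q [-0.56  0.45  1.98 -0.    0.72  1.25] w 17.7 F [ 0.4 -0.  -1. ]
[0.11, -2.49, -0.18] [-0.03, -0.0, -0.0]
[0.11, -2.49, -0.25] [-0.03, -0.0, -0.0]
[0.11, -2.48, -0.32] [-0.03, -0.0, -0.0]
[0.11, -2.47, -0.4] [-0.03, -0.0, -0.0]
[0.11, -2.45, -0.47] [-0.03, -0.0, -0.0]
[0.11, -2.44, -0.55] [-0.03, -0.0, -0.0]
[0.11, -2.42, -0.62] [-0.03, -0.0, -0.0]
[0.1, -2.4, -0.69] [-0.03, -0.0, -0.0]
[0.11, -2.38, -0.76] [-0.03, -0.0, -0.0]
[0.1, -2.36, -0.84] [-0.03, -0.0, -0.0]
```

>>> apply_moves([
  {"gripper":0,"delta_pos":[0.1,-2.49,-0.18],"dr":[-0.03,0,0]},
  {"gripper":0,"delta_pos":[0.1,-2.49,-0.25],"dr":[-0.03,0,0]},
  {"gripper":0,"delta_pos":[0.1,-2.48,-0.32],"dr":[-0.03,0,0]},
  {"gripper":0,"delta_pos":[0.1,-2.47,-0.4],"dr":[-0.03,0,0]},
  {"gripper":0,"delta_pos":[0.1,-2.45,-0.47],"dr":[-0.03,0,0]},
])

```text
t: 4.93
ee_pos: [471.4, -139.8, 75.1]
orientation: [-2.173, 0.105, 2.171]
ft_force: [0.8, 0.7, -0.4]
width: 17.6
```

>>> apply_moves([
  {"gripper":0,"delta_pos":[0.1,-2.44,-0.55],"dr":[-0.03,0,0]},
  {"gripper":0,"delta_pos":[0.1,-2.42,-0.62],"dr":[-0.03,0,0]},
  {"gripper":0,"delta_pos":[0.1,-2.4,-0.69],"dr":[-0.03,0,0]},
  {"gripper":0,"delta_pos":[0.1,-2.38,-0.76],"dr":[-0.03,0,0]},
  {"gripper":0,"delta_pos":[0.1,-2.36,-0.84],"dr":[-0.03,0,0]},
])

```text
t: 5.35
ee_pos: [510.4, -20.9, 70.0]
orientation: [2.194, 0.06, -2.193]
ft_force: [0.1, -0.4, -0.5]
width: 17.9
```

```bash
python3 - <<'E'
from h import *
o=ctrl.get_obs(); p=o['ee_pos']; Rt=R.from_rotvec(o['orientation']); print(o['t'],p,o['width'])
w=grab('wrist'); C=cloud(w); T=Rt.inv().apply((C.reshape(-1,3)-p)).reshape(C.shape)
m=(T[...,2]<-25)&(T[...,2]>-100)&(abs(T[...,1])<22)&(C[...,2]>p[2]-10)&(C[...,2]<p[2]+40)
P=C[m]; Q=T[m]
for a in range(-85,-20,10):
    s=(Q[:,2]>=a)&(Q[:,2]<a+10)
    if s.sum()>3: print(a,s.sum(),'z',np.median(P[s][:,2]).round(1),'y',(Q[s][:,1].min()).round(1),Q[s][:,1].max().round(1))
print('tip z_tool',Q[:,2].min())
save(w,'w4',crop=(100,20,400,245),s=2.6)
# wheel from wrist: deck front edge & cover
X,Y,Z=C[...,0],C[...,1],C[...,2]
for lo,hi in((80,95),(42,48)):
    s=(Z>lo)&(Z<hi)&(X>600)&(X<760)&(Y>-75)&(Y<60)&~m; r=cv2.minAreaRect(C[s][:,:2].astype(np.float32)); print(lo,s.sum(),r,np.median(Z[s]))
E
```

```text
5.35 [510.44088556 -20.87819399  70.04809388] 17.894303199417568
-85 187 z 90.0 y -9.2 12.1
-75 704 z 90.2 y -9.3 12.2
-65 697 z 90.2 y -9.4 12.4
-55 664 z 90.2 y -9.6 12.0
-45 630 z 90.2 y -9.8 12.1
-35 685 z 90.8 y -9.2 12.3
tip z_tool -77.35290230839585
80 5561 ((633.2824096679688, -16.394664764404297), (17.500797271728516, 84.53205871582031), 2.7079763412475586) 87.38951801564542
42 2484 ((625.8796997070312, -16.630897521972656), (18.358314514160156, 99.37189483642578), 1.9790420532226562) 45.24641178949601
```

View pics/w4.png

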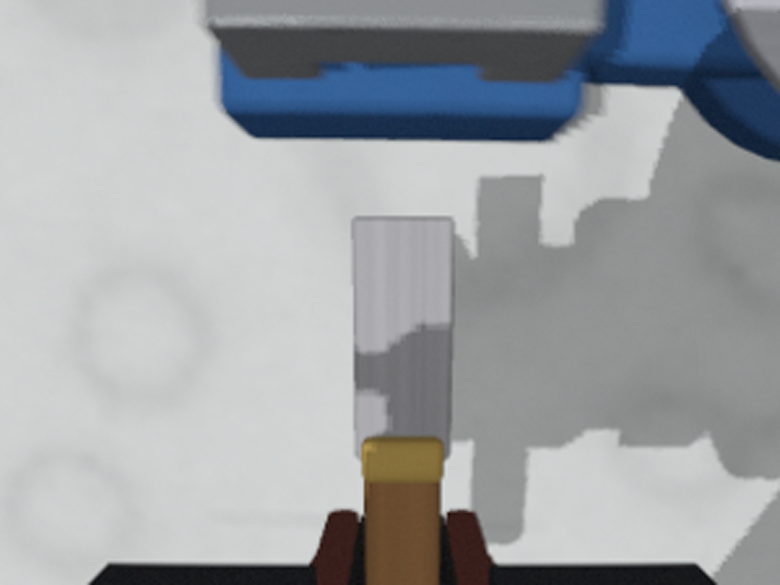

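The wrist crop shows the blade level with its tip edge at (403,217). It is aligned with the slot notch in the cover's front wall at (325–480,70). The blade mid is 18.7 mm above the reported TCP. I lower it to slot height and insert.

>>> apply_moves([
  {"gripper":0,"delta_pos":[1.2,0,0],"dr":[0,0,0]},
  {"gripper":0,"delta_pos":[1.2,0,0],"dr":[0,0,0]},
  {"gripper":0,"delta_pos":[1.2,0,0],"dr":[0,0,0]},
  {"gripper":0,"delta_pos":[0,0,-0.5],"dr":[0,0,0]},
  {"gripper":0,"delta_pos":[0,0,0],"dr":[0,0,0]},
])

```text
t: 5.82
ee_pos: [515.8, -22.0, 33.2]
orientation: [2.195, 0.058, -2.195]
ft_force: [1.1, 0.5, -0.2]
width: 17.8
```

>>> apply_moves([
  {"gripper":0,"delta_pos":[0,0,-1.1],"dr":[0,0,0]},
  {"gripper":0,"delta_pos":[0,0,-1.1],"dr":[0,0,0]},
  {"gripper":0,"delta_pos":[0,0,-1.1],"dr":[0,0,0]},
  {"gripper":0,"delta_pos":[0,0,-1.1],"dr":[0,0,0]},
  {"gripper":0,"delta_pos":[0,0,-1.1],"dr":[0,0,0]},
])

```text
t: 6.23
ee_pos: [572.0, -18.9, 33.7]
orientation: [2.196, 0.058, -2.193]
ft_force: [0.3, 0.4, -0.7]
width: 17.5
```

```bash
python3 - <<'E'
from h import *
o=ctrl.get_obs(); print(o['t'],o['ee_pos'],o['ft_force'],o['width'])
E
```

```text
6.2333 [571.99479093 -18.94968813  33.6893558 ] [ 0.29120806  0.40699441 -0.65600605] 17.499328213147916
```

>>> apply_moves([
  {"gripper":0,"delta_pos":[-0.7,0,0],"dr":[0,0,0]},
  {"gripper":0,"delta_pos":[-0.7,0,0],"dr":[0,0,0]},
  {"gripper":0,"delta_pos":[-0.7,0,-0.1],"dr":[0,0,0]},
  {"gripper":0,"delta_pos":[-0.7,0,-0.2],"dr":[0,0,0]},
  {"gripper":0,"delta_pos":[-0.7,0,-0.3],"dr":[0,0,0]},
])

```text
t: 6.65
ee_pos: [575.7, -18.7, 69.3]
orientation: [2.195, 0.058, -2.195]
ft_force: [0.1, 0.3, -0.1]
width: 17.6
```

>>> apply_moves([
  {"gripper":0,"delta_pos":[-0.7,0,-0.3],"dr":[0,0,0]},
  {"gripper":0,"delta_pos":[-0.7,0,-0.4],"dr":[0,0,0]},
  {"gripper":0,"delta_pos":[-0.7,0,-0.4],"dr":[0,0,0]},
  {"gripper":0,"delta_pos":[-0.5,0,0],"dr":[0,0,0]},
  {"gripper":0,"delta_pos":[0,0,0],"dr":[0,0,0]},
])

```text
t: 7.07
ee_pos: [588.1, -18.1, 95.6]
orientation: [2.197, 0.058, -2.192]
ft_force: [0.1, -0.3, -0.5]
width: 17.6
```

```bash
python3 - <<'E'
from h import *
o=ctrl.get_obs(); p=o['ee_pos']; print(o['t'],p,o['ft_force'],o['width'])
w=grab('wrist'); C=cloud(w)
X,Y,Z=C[...,0],C[...,1],C[...,2]
s=(X>600)&(Y>-70)&(Y<45)&(Z>90)&(X<800); print(s.sum(), C[s].min(0),C[s].max(0))
cv2.imwrite('pics/w5.png',np.hstack([cv2.resize(w['img'][:,:,::-1],None,fx=.75,fy=.75), cv2.resize(grab('scene')['img'][120:220,160:320,::-1],None,fx=2.6,fy=2.88)[:288]]))
E
```

```text
7.0667 [588.11106338 -18.08534882  95.61193931] [ 0.10479162 -0.30049496 -0.4910918 ] 17.623901464897557
74156 [600.00921033 -69.99963307 111.75716402] [721.51427395  44.99997319 271.65501446]
```

View pics/w5.png

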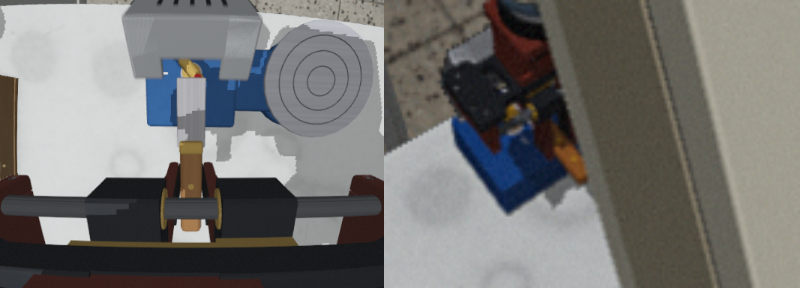

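The picture shows the cover riding up over the blade (195,75), with the brass screw and red dot visible at (190,70). I lift a little more and let the spring finish.

>>> apply_moves([
  {"gripper":0,"delta_pos":[-0.7,0,-0.2],"dr":[0,0,0]},
  {"gripper":0,"delta_pos":[-0.5,0,0],"dr":[0,0,0]},
  {"gripper":0,"delta_pos":[0,0,0],"dr":[0,0,0]},
  {"gripper":0,"delta_pos":[0,0,0],"dr":[0,0,0]},
  {"gripper":0,"delta_pos":[0,0,0],"dr":[0,0,0]},
])

```text
t: 7.58
ee_pos: [589.0, -17.9, 106.3]
orientation: [2.195, 0.058, -2.195]
ft_force: [-1.1, 0.6, -0.3]
width: 17.8
```

>>> apply_moves([
  {"gripper":0,"delta_pos":[0,0,0],"dr":[0,0,0]},
  {"gripper":0,"delta_pos":[0,0,0],"dr":[0,0,0]},
  {"gripper":0,"delta_pos":[0,0,0],"dr":[0,0,0]},
  {"gripper":0,"delta_pos":[0,0,0],"dr":[0,0,0]},
  {"gripper":0,"delta_pos":[0,0,0],"dr":[0,0,0]},
])

```text
t: 8.0
ee_pos: [589.0, -17.9, 106.2]
orientation: [2.194, 0.058, -2.195]
ft_force: [-0.4, 0.3, -1.2]
width: 17.4
```

>>> apply_moves([
  {"gripper":0,"delta_pos":[0,0,0],"dr":[0,0,0]},
  {"gripper":0,"delta_pos":[0,0,0],"dr":[0,0,0]},
  {"gripper":0,"delta_pos":[0,0,0],"dr":[0,0,0]},
  {"gripper":0,"delta_pos":[0,0,0],"dr":[0,0,0]},
  {"gripper":0,"delta_pos":[0,0,0],"dr":[0,0,0]},
])

```text
t: 8.42
ee_pos: [589.1, -18.0, 106.3]
orientation: [2.195, 0.058, -2.195]
ft_force: [0.9, 0.0, 0.7]
width: 17.9
```

>>> apply_moves([
  {"gripper":0,"delta_pos":[0,0,0],"dr":[0,0,0]},
  {"gripper":0,"delta_pos":[0,0,0],"dr":[0,0,0]},
  {"gripper":0,"delta_pos":[0,0,1],"dr":[0,0,0]},
  {"gripper":0,"delta_pos":[0,0,1.5],"dr":[0,0,0]},
  {"gripper":0,"delta_pos":[0,0,1.5],"dr":[0,0,0]},
])

```text
t: 8.83
ee_pos: [548.0, -20.1, 106.1]
orientation: [2.194, 0.058, -2.195]
ft_force: [0.2, 0.0, -0.2]
width: 17.8
```

```bash
python3 - <<'E'
from h import *
o=ctrl.get_obs(); p=o['ee_pos']; print(o['t'],p,o['ft_force'],o['width'])
w=grab('wrist'); C=cloud(w)
X,Y,Z=C[...,0],C[...,1],C[...,2]
# cover surface along its mid/side strips: z vs x beyond hinge
for x0 in range(680,830,10):
    s=(X>x0)&(X<x0+10)&(Y>-50)&(Y<35)&(Z>40)
    if s.sum(): print(x0,s.sum(),np.percentile(Z[s],[5,50,95]).round(0))
cv2.imwrite('pics/w6.png',cv2.resize(w['img'][:,:,::-1],None,fx=1.4,fy=1.4)[:330])
E
```

```text
8.8333 [548.02563604 -20.07196908 106.08114933] [ 0.24393309  0.00303259 -0.23085352] 17.800913608594165
680 1241 [44. 46. 79.]
690 1228 [44. 46. 47.]
700 1392 [44. 46. 47.]
710 172 [44. 45. 47.]
```

View pics/w6.png

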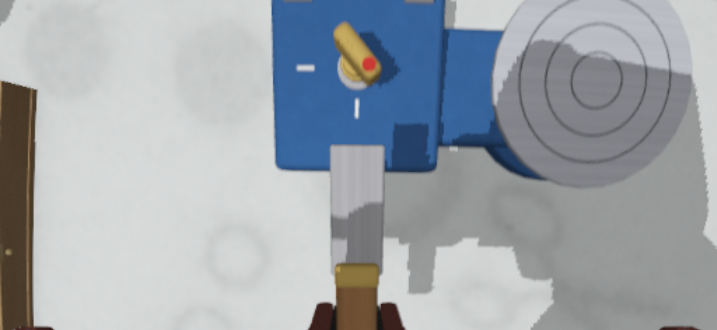

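The view shows the cover fully open and the screw plate running from (340,28) to (373,72), with the red dot at (369,64). I lay the knife down in front of the wheel.

>>> apply_moves([
  {"gripper":0,"delta_pos":[0.5,0,1.5],"dr":[0,0,0]},
  {"gripper":0,"delta_pos":[1.0,0,1.5],"dr":[0,0,0]},
  {"gripper":0,"delta_pos":[1.5,0,1.5],"dr":[0,0,0]},
  {"gripper":0,"delta_pos":[2.0,0,1.5],"dr":[0,0,0]},
  {"gripper":0,"delta_pos":[2.0,0,1.0],"dr":[0,0,0]},
])

```text
t: 9.3
ee_pos: [478.1, -23.8, 36.2]
orientation: [2.195, 0.058, -2.194]
ft_force: [0.4, 0.1, -1.0]
width: 17.6
```

>>> apply_moves([
  {"gripper":0,"delta_pos":[2.0,0,0],"dr":[0,0,0]},
  {"gripper":0,"delta_pos":[1.3,0,0],"dr":[0,0,0]},
  {"gripper":0,"delta_pos":[0.8,0,0],"dr":[0,0,0]},
  {"gripper":0,"delta_pos":[0.4,0,0],"dr":[0,0,0]},
  {"gripper":0,"delta_pos":[0,0,0],"dr":[0,0,0]},
])

```text
t: 9.72
ee_pos: [479.1, -23.7, -9.2]
orientation: [2.194, 0.058, -2.196]
ft_force: [0.2, -0.7, -0.3]
width: 17.5
```

```bash
python3 - <<'E'
from h import *
print(ctrl.get_obs()['ee_pos'])
w=load('wrist'); C=cloud(w); H=cv2.cvtColor(w['img'],cv2.COLOR_RGB2HSV)
X,Y,Z=C[...,0],C[...,1],C[...,2]
s=(X>630)&(X<720)&(Y>-55)&(Y<30)&(Z>74)&(Z<86); P=C[s]; print(s.sum(),np.median(P[:,2]))
print(cv2.minAreaRect(P[:,:2].astype(np.float32)), P.mean(0)); 
_,_,vt=np.linalg.svd(P[:,:2]-P[:,:2].mean(0),full_matrices=False); print('heading',np.arctan2(*(vt[0][::-1]*np.sign(vt[0][0]))))
r=s&((H[...,0]<6)|(H[...,0]>174))&(H[...,1]>150); print('red',C[r].mean(0) if r.any() else None)
d=(Z>42)&(Z<48)&(X>600)&(X<760)&(Y>-75)&(Y<45); 
cc,l,st,_=cv2.connectedComponentsWithStats(d.astype(np.uint8)); k=1+st[1:,4].argmax(); q=l==k
print('deck',cv2.minAreaRect(C[q][:,:2].astype(np.float32)))
E
```

```text
[479.09058322 -23.73589209  -9.166394  ]
663 79.14228992805067
((675.1893310546875, -14.900611877441406), (30.037059783935547, 10.499878883361816), 44.165748596191406) [674.59278275 -14.63946645  78.92892575]
heading 0.7531735360025036
red [667.82568537 -20.89882133  80.09621561]
deck ((664.9920043945312, -15.033554077148438), (95.04872131347656, 100.05695343017578), 2.1951828002929688)
```

>>> apply_moves([
  {"gripper":0,"delta_pos":[0.13,0,0],"dr":[0,0,0]},
  {"gripper":0,"delta_pos":[0,0,0],"dr":[0,0,0]},
  {"gripper":45,"delta_pos":[0,0,0],"dr":[0,0,0]},
  {"gripper":45,"delta_pos":[0,0,0],"dr":[0,0,0]},
  {"gripper":45,"delta_pos":[0,0,0],"dr":[0,0,0]},
])

```text
t: 10.13
ee_pos: [479.6, -23.8, -9.5]
orientation: [2.196, 0.058, -2.194]
ft_force: [0.4, -0.7, 0.2]
width: 34.3
```

>>> apply_moves([
  {"gripper":45,"delta_pos":[0,0,0],"dr":[0,0,0]},
  {"gripper":45,"delta_pos":[-0.5,0,0],"dr":[0,0,0]},
  {"gripper":45,"delta_pos":[-3,0,0],"dr":[0,0,0]},
  {"gripper":45,"delta_pos":[-4,0,0],"dr":[0,0,0]},
  {"gripper":45,"delta_pos":[-4,0,0],"dr":[0,0,0]},
])

```text
t: 10.55
ee_pos: [478.0, -23.7, 105.8]
orientation: [2.192, 0.058, -2.198]
ft_force: [1.4, -0.1, 0.2]
width: 39.9
```

```bash
python3 - <<'E'
from h import *
w=grab('wrist'); C=cloud(w); H=cv2.cvtColor(w['img'],cv2.COLOR_RGB2HSV); p=ctrl.get_obs()['ee_pos']
s=(abs(C[...,1]+22)<25)&(C[...,0]>480)&(C[...,0]<600)&(C[...,2]>5)&(C[...,2]<40)
print('knife ahead of TCP',s.sum(),C[s].min(0),C[s].max(0),np.percentile(C[s][:,2],[5,50,95]))
E
python3 plan.py 675 -15 115 0.765 10
```

```text
knife ahead of TCP 1607 [480.04658407 -34.29281959   7.25080928] [557.67355403 -11.41439873  17.24311994] [ 8.48603956 10.03325856 15.5704744 ]
t 10.6 p [482.9 -24.  113. ] rot [-0.712 -0.008 -0.004] q [-0.07  0.36  2.01  0.    0.76  1.44] w 39.6 F [ 1.9 -0.1  5.6]
[-0.0, 0.01, -1.92] [-0.071, -0.001, -0.0]
[-0.01, 0.15, -1.92] [-0.071, -0.001, -0.0]
[-0.01, 0.28, -1.9] [-0.071, -0.001, -0.0]
[-0.01, 0.42, -1.88] [-0.071, -0.001, -0.0]
[-0.01, 0.55, -1.84] [-0.071, -0.001, -0.0]
[-0.01, 0.68, -1.8] [-0.071, -0.001, -0.0]
[-0.01, 0.81, -1.75] [-0.071, -0.001, -0.0]
[-0.02, 0.93, -1.69] [-0.071, -0.001, -0.0]
[-0.02, 1.04, -1.61] [-0.071, -0.001, -0.0]
[-0.01, 1.15, -1.54] [-0.071, -0.001, -0.0]
```

>>> apply_moves([
  {"gripper":45,"delta_pos":[0,0.01,-1.92],"dr":[-0.071,0,0]},
  {"gripper":45,"delta_pos":[0,0.15,-1.92],"dr":[-0.071,0,0]},
  {"gripper":45,"delta_pos":[0,0.28,-1.9],"dr":[-0.071,0,0]},
  {"gripper":45,"delta_pos":[0,0.42,-1.88],"dr":[-0.071,0,0]},
  {"gripper":45,"delta_pos":[0,0.55,-1.84],"dr":[-0.071,0,0]},
])

```text
t: 11.02
ee_pos: [576.1, -19.2, 105.3]
orientation: [1.995, 0.416, -1.994]
ft_force: [0.3, 0.1, 0.9]
width: 39.5
```

>>> apply_moves([
  {"gripper":45,"delta_pos":[0,0.68,-1.8],"dr":[-0.071,0,0]},
  {"gripper":45,"delta_pos":[0,0.81,-1.75],"dr":[-0.071,0,0]},
  {"gripper":45,"delta_pos":[0,0.93,-1.69],"dr":[-0.071,0,0]},
  {"gripper":45,"delta_pos":[0,1.04,-1.61],"dr":[-0.071,0,0]},
  {"gripper":45,"delta_pos":[0,1.15,-1.54],"dr":[-0.071,0,0]},
])

```text
t: 11.43
ee_pos: [672.1, -14.6, 105.0]
orientation: [1.772, 0.715, -1.773]
ft_force: [-0.9, 0.2, -0.5]
width: 39.8
```

```bash
python3 plan.py 675 -15 48 0.765 5; python3 - <<'E'
from h import *
w=grab('wrist'); C=cloud(w); o=ctrl.get_obs(); p=o['ee_pos']; T=R.from_rotvec(o['orientation']).inv().apply(C.reshape(-1,3)-p).reshape(C.shape)
X,Y,Z=C[...,0],C[...,1],C[...,2]
s=(X>640)&(X<710)&(Y>-55)&(Y<30)&(Z>74)&(Z<86); print(s.sum()); 
if s.sum()>20: print(cv2.minAreaRect(C[s][:,:2].astype(np.float32)),'tool yz',cv2.minAreaRect(T[s][:,1:].astype(np.float32)))
f=(abs(T[...,2])<14)&(abs(T[...,1])<45)&(T[...,0]>-55)&(T[...,0]<0); print('tip toolx',np.percentile(T[...,0][f],[99,100]) if f.any() else 0)
for sg in(-1,1):
    g=f&(T[...,1]*sg>0); print(sg,g.sum(), 'inner y', (T[...,1][g]*sg).min() if g.any() else 0)
save(w,'w7',s=1.2)
E
```

```text
t 11.43 p [672.1 -14.6 105. ] rot [0.001 0.    0.   ] q [-0.04  0.61  1.58  0.    0.95  0.76] w 39.8 F [-0.9  0.2 -0.5]
[1.14, 0.05, -0.04] [0.0, 0.0, 0.0]
[1.14, 0.04, -0.04] [0.0, 0.0, 0.0]
[1.14, 0.05, -0.04] [0.0, 0.0, 0.0]
[1.14, 0.04, -0.03] [0.0, 0.0, 0.0]
[1.14, 0.05, -0.04] [0.0, 0.0, 0.0]
453
((675.7283935546875, -14.89246940612793), (29.26800537109375, 9.561201095581055), 43.83013916015625) tool yz ((0.07626914978027344, 0.41106510162353516), (9.559028625488281, 29.26529884338379), 0.32026973366737366)
tip toolx [-14.0622094  -12.94367799]
-1 753 inner y 22.204302162403216
1 753 inner y 16.973458795935432
```

View pics/w7.png

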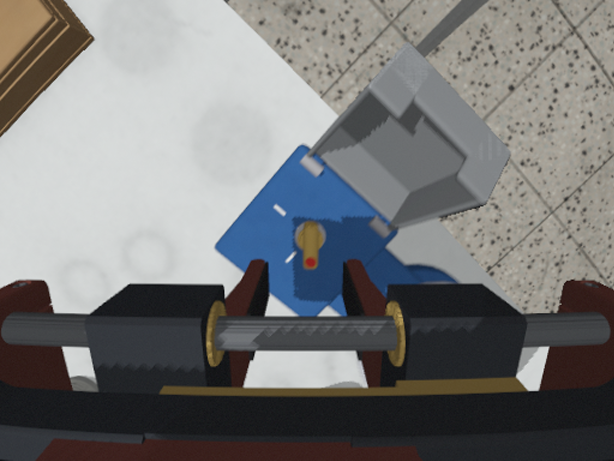

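The wrist view shows the cover fully open at (430,140) and the plate centred and parallel between the jaws at (311,245), red dot at (310,262). That agrees with the depth to 0.5 mm. I go down and grip.

>>> apply_moves([
  {"gripper":45,"delta_pos":[1.3,0,0],"dr":[0,0,0]},
  {"gripper":45,"delta_pos":[1.3,0,0],"dr":[0,0,0]},
  {"gripper":45,"delta_pos":[1.3,0,0],"dr":[0,0,0]},
  {"gripper":45,"delta_pos":[1.3,0,0],"dr":[0,0,0]},
  {"gripper":45,"delta_pos":[0.5,0,0],"dr":[0,0,0]},
])

```text
t: 11.9
ee_pos: [668.6, -14.7, 44.7]
orientation: [1.772, 0.713, -1.78]
ft_force: [0.1, -0.7, -0.5]
width: 39.5
```

>>> apply_moves([
  {"gripper":0,"delta_pos":[0,0,0],"dr":[0,0,0]},
  {"gripper":0,"delta_pos":[0,0,0],"dr":[0,0,0]},
  {"gripper":0,"delta_pos":[0,0,0],"dr":[0,0,0]},
  {"gripper":0,"delta_pos":[0,0,0],"dr":[0,0,0]},
  {"gripper":0,"delta_pos":[0,0,0],"dr":[0,0,0]},
])

```text
t: 12.32
ee_pos: [673.7, -16.4, 48.9]
orientation: [1.777, 0.707, -1.769]
ft_force: [11.1, -16.8, -10.5]
width: 10.2
```

>>> apply_moves([
  {"gripper":0,"delta_pos":[0,0,0],"dr":[0,0,0]},
  {"gripper":0,"delta_pos":[0,0,0],"dr":[0,0,0]},
  {"gripper":0,"delta_pos":[0,0,0],"dr":[0,0,0]},
  {"gripper":0,"delta_pos":[0,0,0],"dr":[0,0,0]},
  {"gripper":0,"delta_pos":[0,0,0],"dr":[0,0,0]},
])

```text
t: 12.73
ee_pos: [673.8, -16.5, 48.9]
orientation: [1.777, 0.707, -1.77]
ft_force: [6.2, -7.4, -4.9]
width: 9.7
```

```bash
python3 -c "
from h import *
o=ctrl.get_obs(); print(o['ee_pos'],o['moment'],o['ft_force'],o['width'])"; python3 plan.py 675 -15 48 0.04 8 | head -1
```

```text
[673.77210161 -16.53753331  48.86737826] [-1.29228782 -1.01592663 -0.0679271 ] [ 6.17457334 -7.366614   -4.93664172] 9.706879449745799
t 12.73 p [673.8 -16.5  48.9] rot [ 0.723 -0.004 -0.004] q [-0.04  0.69  1.6  -0.    0.85  0.77] w 9.7 F [ 6.2 -7.4 -4.9]
```

>>> apply_moves([
  {"gripper":0,"delta_pos":[0,0.15,0],"dr":[0.1,0,0]},
  {"gripper":0,"delta_pos":[0,0,0],"dr":[0.1,0,0]},
  {"gripper":0,"delta_pos":[0,0,0],"dr":[0.1,0,0]},
  {"gripper":0,"delta_pos":[0,0,0],"dr":[0.1,0,0]},
  {"gripper":0,"delta_pos":[0,0,0],"dr":[0.1,0,0]},
])

```text
t: 13.15
ee_pos: [672.8, -14.9, 48.8]
orientation: [2.086, 0.271, -2.083]
ft_force: [-0.0, 5.0, 1.4]
width: 9.8
```

>>> apply_moves([
  {"gripper":0,"delta_pos":[0,0,0],"dr":[0.06,0,0]},
  {"gripper":0,"delta_pos":[0,0,0],"dr":[0.06,0,0]},
  {"gripper":0,"delta_pos":[0,0,0],"dr":[0.04,0,0]},
  {"gripper":0,"delta_pos":[0,0,0],"dr":[0.02,0,0]},
  {"gripper":0,"delta_pos":[0,0,0],"dr":[0,0,0]},
])

```text
t: 13.57
ee_pos: [672.7, -14.1, 48.8]
orientation: [2.182, 0.091, -2.18]
ft_force: [-0.6, 7.6, 1.7]
width: 9.9
```

```bash
python3 -c "
from h import *
o=ctrl.get_obs(); print(o['moment'],o['ft_force'],o['width'])"; python3 plan.py 675 -15 48 0.04 8 | head -1
```

```text
[ 1.32199988  0.15398388 -0.00949031] [-0.58478695  7.57833837  1.69596034] 9.852574419637445
t 13.57 p [672.7 -14.1  48.8] rot [ 0.041 -0.001  0.002] q [-0.04  0.69  1.6   0.    0.86  1.45] w 9.9 F [-0.6  7.6  1.7]
```

>>> apply_moves([
  {"gripper":0,"delta_pos":[0,-0.1,0],"dr":[0.02,0,0]},
  {"gripper":0,"delta_pos":[0,0,0],"dr":[0.02,0,0]},
  {"gripper":0,"delta_pos":[0,0,0],"dr":[0.02,0,0]},
  {"gripper":0,"delta_pos":[0,0,0],"dr":[0,0,0]},
  {"gripper":0,"delta_pos":[0,0,0],"dr":[0,0,0]},
])

```text
t: 13.98
ee_pos: [672.7, -13.9, 48.8]
orientation: [2.212, 0.026, -2.21]
ft_force: [-1.0, 6.1, 4.2]
width: 10.0
```

```bash
python3 -c "
from h import *
o=ctrl.get_obs(); print(o['moment'],o['ft_force'],o['width'])"; python3 plan.py 675 -15 48 0.04 8 | head -1
```

```text
[1.22487985 0.17527635 0.38756851] [-0.98084893  6.06003462  4.18124338] 10.004804499350538
t 13.98 p [672.7 -13.9  48.8] rot [-0.018 -0.001  0.001] q [-0.04  0.69  1.6   0.    0.86  1.51] w 10.0 F [-1.   6.1  4.2]
```

>>> apply_moves([
  {"gripper":0,"delta_pos":[0,0,0],"dr":[0.02,0,0]},
  {"gripper":0,"delta_pos":[0,0,0],"dr":[0.02,0,0]},
  {"gripper":0,"delta_pos":[0,0,0],"dr":[0.02,0,0]},
  {"gripper":0,"delta_pos":[0,0,0],"dr":[0,0,0]},
  {"gripper":0,"delta_pos":[0,0,0],"dr":[0,0,0]},
])

```text
t: 14.4
ee_pos: [672.7, -13.9, 48.8]
orientation: [-2.204, 0.04, 2.202]
ft_force: [-0.4, 5.6, 4.1]
width: 10.2
```

```bash
python3 -c "
from h import *
o=ctrl.get_obs(); print(o['moment'],o['ft_force'],o['width'])"; python3 plan.py 675 -15 48 0.04 8 | head -1
```

```text
[1.16390205 0.13785988 0.68898328] [-0.3703741  5.6335226  4.0931139] 10.174511801996534
t 14.4 p [672.7 -13.9  48.8] rot [-0.077 -0.001  0.001] q [-0.04  0.69  1.6   0.    0.86  1.57] w 10.2 F [-0.4  5.6  4.1]
```

```bash
cat > plate.py <<'E'
from h import *
w=grab('wrist'); C=cloud(w); o=ctrl.get_obs(); p=o['ee_pos']; Rt=R.from_rotvec(o['orientation']); T=Rt.inv().apply(C.reshape(-1,3)-p).reshape(C.shape)
z=Rt.as_matrix()[:,2]; print('tool heading',np.arctan2(-z[1],-z[0]),'p',p,'mom',o['moment'],'F',o['ft_force'],'w',o['width'])
H=cv2.cvtColor(w['img'],cv2.COLOR_RGB2HSV)
s=(abs(C[...,0]-675)<25)&(abs(C[...,1]+15)<25)&(C[...,2]>75.5)&(C[...,2]<83)&(H[...,1]>90)
P=C[s]; print(len(P))
if len(P)>15:
    r=cv2.minAreaRect(P[:,:2].astype(np.float32)); print('plate rect',r)
    c=np.array([675.3,-14.8]); d=P[:,:2]-P[:,:2].mean(0); v=np.linalg.svd(d,full_matrices=False)[2][0]; print('axis',np.arctan2(v[1],v[0]),'mean',P.mean(0))
    red=s&((H[...,0]<6)|(H[...,0]>174))&(H[...,1]>150)
    if red.any(): m=C[red].mean(0); print('red',red.sum(),m,'heading from red',np.arctan2(c[1]-m[1],c[0]-m[0]))
save(w,'plate%d'%int(o['t']*100),s=1.2)
E
python3 plate.py
```

```text
tool heading -0.036509497990738334 p [672.70725612 -13.90525547  48.82324761] mom [1.16291458 0.15391577 0.6568101 ] F [-1.18391297  5.54636382  3.643794  ] w 10.29027239798968
890
plate rect ((677.4849243164062, -17.66695213317871), (27.756933212280273, 24.33121681213379), 26.30874252319336)
axis -3.1047729081837994 mean [677.60661945 -15.10826421  79.07629527]
red 92 [666.52754617 -15.01739525  79.89651526] heading from red 0.024776506510344524
```

The plate measures a heading of 0.03–0.04 rad, equal to the wheel's yaw. The resisting moment has risen to 0.66 N m, so the screw is seated. I back it off.

>>> apply_moves([
  {"gripper":0,"delta_pos":[0,-0.1,-0.2],"dr":[-0.1,0,0]},
  {"gripper":0,"delta_pos":[0,0,0],"dr":[-0.1,0,0]},
  {"gripper":0,"delta_pos":[0,0,0],"dr":[-0.1,0,0]},
  {"gripper":0,"delta_pos":[0,0,0],"dr":[-0.1,0,0]},
  {"gripper":0,"delta_pos":[0,0,0],"dr":[-0.1,0,0]},
])

```text
t: 14.87
ee_pos: [673.1, -15.5, 48.8]
orientation: [1.958, 0.465, -1.964]
ft_force: [-6.3, -6.5, 7.8]
width: 9.7
```

>>> apply_moves([
  {"gripper":0,"delta_pos":[0,0,0],"dr":[-0.1,0,0]},
  {"gripper":0,"delta_pos":[0,0,0],"dr":[-0.1,0,0]},
  {"gripper":0,"delta_pos":[0,0,0],"dr":[-0.1,0,0]},
  {"gripper":0,"delta_pos":[0,0,0],"dr":[-0.1,0,0]},
  {"gripper":0,"delta_pos":[0,0,0],"dr":[-0.1,0,0]},
])

```text
t: 15.28
ee_pos: [674.5, -17.0, 48.8]
orientation: [1.636, 0.857, -1.639]
ft_force: [-0.8, -11.8, 3.0]
width: 9.6
```

```bash
python3 plate.py
```

```text
tool heading 0.9733809152613909 p [674.58037677 -17.07767414  48.82059366] mom [-1.89712645  0.33230591  0.0222798 ] F [ -2.20783981 -11.44367592   4.06112709] w 9.568578675775056
895
plate rect ((674.0416870117188, -12.342533111572266), (28.64972686767578, 24.816017150878906), 31.45712661743164)
axis -2.200218721757497 mean [676.55517494 -12.89056622  79.18844934]
red 94 [670.26054653 -22.15512294  80.02755857] heading from red 0.9700980691832638
```

>>> apply_moves([
  {"gripper":0,"delta_pos":[0,0.05,0.1],"dr":[-0.1,0,0]},
  {"gripper":0,"delta_pos":[0,0,0],"dr":[-0.1,0,0]},
  {"gripper":0,"delta_pos":[0,0,0],"dr":[-0.1,0,0]},
  {"gripper":0,"delta_pos":[0,0,0],"dr":[-0.1,0,0]},
  {"gripper":0,"delta_pos":[0,0,0],"dr":[-0.1,0,0]},
])

```text
t: 15.75
ee_pos: [676.5, -17.8, 48.9]
orientation: [1.286, 1.152, -1.283]
ft_force: [5.6, -9.8, -2.6]
width: 9.9
```

>>> apply_moves([
  {"gripper":0,"delta_pos":[0,0,0],"dr":[-0.08,0,0]},
  {"gripper":0,"delta_pos":[0,0,0],"dr":[-0.05,0,0]},
  {"gripper":0,"delta_pos":[0,0,0],"dr":[0,0,0]},
  {"gripper":0,"delta_pos":[0,0,0],"dr":[0,0,0]},
  {"gripper":0,"delta_pos":[0,0,0],"dr":[0,0,0]},
])

```text
t: 16.17
ee_pos: [677.0, -17.8, 48.9]
orientation: [1.194, 1.212, -1.191]
ft_force: [5.9, -8.9, -3.9]
width: 9.9
```

```bash
python3 plate.py; python3 - <<'E'
from h import *
a=load('wrist'); b=grab('top'); s=grab('scene'); 
f=lambda im,c:cv2.resize(im[c[1]:c[3],c[0]:c[2],::-1],(400,300))
cv2.imwrite('pics/fin.png',np.vstack([np.hstack([f(a['img'],(0,0,512,384)),f(b['img'],(130,60,400,262))]),np.hstack([f(b['img'],(0,0,512,384)),f(s['img'],(130,90,400,292))])]))
E
```

```text
tool heading 1.5920515773819994 p [677.01946541 -17.81784608  48.86713822] mom [-1.67510724 -1.10168439 -0.00864089] F [ 7.41620617 -9.29250783 -3.27340009] w 9.804155186454436
896
plate rect ((677.5839233398438, -13.407926559448242), (24.849130630493164, 28.81484603881836), 23.187776565551758)
axis -1.5769727260654376 mean [675.2263533  -12.64956184  79.26511751]
red 92 [675.5753821  -23.72617412  80.04835916] heading from red 1.6016376230137883
```

View pics/fin.png

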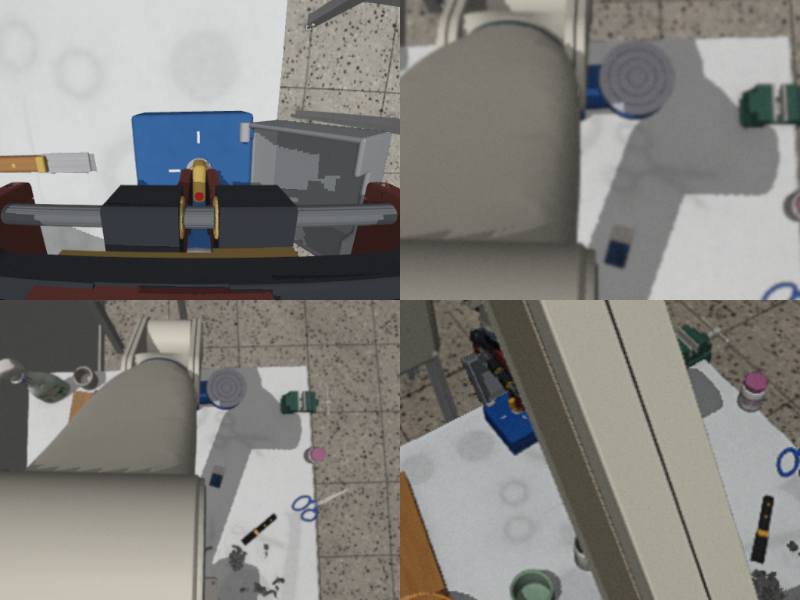

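The final view shows the plate gripped at (198,185) and aligned with the mark, the cover open at (320,190), the knife flat on the table at (50,163), and the tile untouched. I hand the job in.

```bash
python3 -c "
from h import *
print(ctrl.get_obs()['qvel'].round(3)); print(ctrl.close_job())"
```

```text
[-0.001  0.     0.     0.001 -0.002  0.   ]
the job is handed in; nothing more can be done
None
```

The job is handed in, with no verdict reported, at about 16 s of the 61 s allowed. The blade of the orange-handled knife prised the cover up until its spring swung it open, and I then laid the knife flat in front of the wheel. I turned the thumbscrew clockwise to its seat and backed it off a quarter turn, and the gripper is still holding it there.

**Last checks**
- **Seat:** the plate's heading was 0.03–0.04 rad, matching the wheel's yaw, and the resisting moment had risen to about 0.66 N m.
- **Back-off:** the plate's heading is now 1.57–1.60 rad, so the screw is about 1.53–1.56 rad back from its seat. The jaws hold it at 9.8 mm, with the arm at rest.
- **Cover and knife:** the final picture shows the cover open and the knife on the table, clear of the wheel and fingers.
- **Bystanders:** the tile looks untouched in that picture, and the cup is visible. The arm hides most of the jar, and I did not measure any of the three again. The arm stayed well away from them.

**What disagreed**
- **Fingertips:** they measured 13.5 mm behind the reported TCP, where the description puts them 8 mm ahead. The first knife grasp therefore shut above the handle without moving it. I planned everything afterwards from the measured fingertips.
- **Side load:** about 12 N of sideways force remains on the screw grip, from a small centring error.

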